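# Stow the float clip and latch its keeper lever

### The arm

A 7-joint arm with a two-finger parallel gripper is mounted at the origin on the work surface. World frame = base frame: x ahead of the robot, y to its left, z up, the work surface at z = 0. Lengths are in m, angles in rad, forces in N, time in s.
With the tool pointing down it reaches from about 0.4 to 0.875 m from the base axis. Payload 19.3 kg.
Tool frame: the origin (TCP) lies at the very end of the fingers, on their centre line; the grasp point (between the pads) lies 19 mm behind it; z points along the fingers, y is the line along which they close (so a half turn about z gives the same grasp; the last joint's range is limited). The gripper opens to 85 mm and grips with 20 to 120 N. Pads are 22 mm wide; open, the fingers measure 114 mm over their backs; the gripper's body (76 mm by 85 mm) begins 54 mm behind the grasp point. The pads swing forward as they close: fully open they stand 13 mm farther back than shut.
Start: joints at [-1.218, 0.521, -0.036, 1.599, 0.021, 1.021, -0.113], TCP at [0.256, 0.57, 0.231] pointing down, gripper open.
Joint ranges: [-2.91, 2.91], [-0.3, 2.13], [-1.5, 1.42], [0.17, 2.43], [-1.26, 4.41], [0.16, 1.93], [-2.52, 2.52]. Speed limits (rad/s): [1.89, 1.89, 2.39, 2.39, 3.01, 3.01, 3.01].

### API

Orientations are given as [roll, pitch, yaw] about the fixed x, y, z axes, in that order (R = Rz(yaw) Ry(pitch) Rx(roll)).
In Python, from workcell import observe, grab_frame, job_done gives the robot as it stands.
- The arm moves only by the tool move_arm, never from a script. Its argument "plan" is a list that holds one entry, the list of rows, each a list of 7 numbers: the shift along the tool's x, y, z each as a share of 0.02 m, from -1 to 1, then the turn, a rotation vector about the tool's x, y, z each as a share of 6 degrees, from -1 to 1, then the opening, from -1 (shut) to 1 (fully open). A call has exactly 10 rows; each row shifts and turns the commanded pose from where the row before left it, along the tool's axes as they then stand; what a row does not reach is not made up. A row lasts 1/10 s, in which the tool goes at most 50 mm and 8.59 degrees, less where a joint would pass 70% of its speed; a pose out of reach is approached as far as the arm can. A call with a number of a shift or a turn outside -1 to 1 is refused whole. A call with a gripper value outside its range is refused whole. The fingers move at their own pace and stop on an object; "grip_force" is the grip in N (left out, the last holds). Time passes only in rows, so rows that do not move let the fingers close, or fill a call up. It gives the time, the measured TCP pose, the force, the opening and the grip force at its end, in the units of the state.
- observe(): the state, without advancing time (a new reading comes with each control period).
- grab_frame(name): name is "scene" or "top"; returns a dict with "color" (420x560x3 uint8, red, green, blue), "intrinsics" (3x3 intrinsics, pixels), "position" and "orientation" of the camera in the world. Camera axes: x right, y down, z forward; pixel columns grow to the right and rows downward; lengths in m; the calibration is good to about 2 mm. A picture is of the moment at which its call begins. There is no depth.
- job_done(): hands the job in; it is judged then, once.
The state is a dict: "clock": time; "qpos": joint angles; "qd": joint speeds; "joint_efforts": joint torques, N m; "position": TCP position; "tool_rot": TCP orientation; "force": force on the tool from outside, world axes, zero at the start; "moment": the same for the moment, N m; "grip_width": finger opening in m; "finger_force": force on a finger pad.
Only numpy, scipy, OpenCV 4.12 (cv2) and the standard library are available. Lean on these libraries where they do the work, as an engineer would, in place of code of your own. Each camera call takes 0.05 s, during which the arm holds its last target. There are 200 camera calls.

### The job

Put the float clip back flat in its own bay of the gear docks, the one whose low lips follow its outline, and let go of it. Then swing that bay's sprung keeper lever down over it and press until the catch clicks and holds it down by itself, pressing no harder than a thumb would. Leave the round bay's lever up and the other gear where it is.

Things in the scene. Friction and masses are not known exactly. Their poses are not given: they have to be found in the camera images.
- float_clip: Hard plastic float clip lying flat: a body 64 (x) x 36 (y) x 22 mm high (corners rounded 3 mm) with a narrower eyed tail, 18 wide and 14 high, running from x = -32 to x = -58 mm. 60 g. Origin at the centre of the body's underside; the tail points along its -x. Grip the body across y.
- clip_dock: Fixed dock of the float clip: grey base 100 mm wide and 12 mm high, from x = -70 to +200 mm of its origin, which lies on the table under the middle of the bay. x points from the bay to the lever's hinge (away from the robot, within about 15 degrees), z up. The bay is in front, the sprung keeper lever behind it.
- clip_bay (a point): Middle of the clip bay on its floor, 12 mm above the table, axes as clip_dock; the stowed clip's origin and axes lie here. Lips 12 mm high with 2.5 mm play: a wall behind, short lips at the four corners (the middle 37 mm of each long side is open for fingers), and a front wall with a 24 mm gap, so the clip's tail must point to -x.
- clip_post_foot (a point): Point on the table straight below the lever's hinge axis (at x = +110 mm of clip_dock; axes as clip_dock, the hinge axis runs along y). The hinge sits between two cheeks 44 mm wide overall on a height-adjustable post: the axis is 50 to 84 mm above the table, set anew each time and not measured. The catch behind tops out 55 mm above the axis.
- clip_lever (a joint): Angle (rad) of the clip dock's keeper lever. 0: at rest, sprung up, 78 degrees above level and leaning towards the bay; grows as it swings down over the bay; hard stop at 1.35, level. From about 1.24 a spring catch resists (up to about 12 N at the pad), gives at about 1.29 and then holds the lever at about 1.33; let go before that it springs up. Load it below 30 N.
- clip_bay_front (a point): Point on the base's top in front of the bay, 55 mm before clip_bay: the lever's thumb pad ends above it when down. The lever is a steel bar 16 wide, 10 mm thick, centred on the hinge axis, reaching to a thumb pad 32 wide, 36 long, 10 mm thick, its centre 165 mm from the hinge; a rubber foot under the bar, 110 mm from the hinge, reaches 13 mm below the bar's centre line.
- round_dock: A second, like dock (same base, lever and axes) whose lips stand in a ring of 62 mm inner diameter for a round compass; stays empty.
- round_lever (a joint): Angle of the round dock's keeper lever, as clip_lever; it must stay up.
- housing: Black camera housing 62 x 115 x 82 mm with a lens port towards -x, a bystander. Origin under its centre.
- mug: White ceramic mug, 80 mm across, 92 mm high, handle at +y; a bystander. Origin under its centre.
- carabiner: Stainless carabiner lying flat, about 98 (x) x 54 x 12 mm, a bystander. Origin under its centre.
- compass: Round black compass, 60 mm across, 22 mm high, a bystander. Origin under its centre.
- rinse: White rinse bottle, 48 mm across, 130 mm high, a bystander. Origin under its centre.
- weight: Dark steel dive weight 70 x 55 x 28 mm, a bystander. Origin under its centre.
Mind the look-alikes: they are no part of the job. Of the things shaped like the float_clip, the orange one is meant.

How it is judged:
On the way, in this order (a step that is already met when the one before it is completed fails the run):
1. the float clip lies flat in its bay, released, its lever still up (x of float_clip in the frame of clip_bay between -0.005 and 0.005 m and y of float_clip in the frame of clip_bay between -0.005 and 0.005 m and z of float_clip in the frame of clip_bay below 0.004 m and angle between float_clip's own z axis and vertical below 0.1 rad and angle between the x axis of float_clip and the x axis of clip_dock, either way round below 0.15 rad and contact force between the fingers and float_clip below 0.1 N and value of joint clip_lever below 0.4 rad), for 0.2 s.
2. the clip dock's lever is pressed past its catch (value of joint clip_lever above 1.3 rad), for 0.1 s.
At the end, for the whole second after the job is handed in: The float clip lies flat and at rest in its own bay (within 5 mm each way of the bay's middle, less than 4 mm above the floor, within 0.15 rad of the bay's direction, tail to the front), the clip dock's lever stays down by itself (above 1.3 rad), the round dock's lever is up (below 0.3 rad) (x of float_clip in the frame of clip_bay between -0.005 and 0.005 m and y of float_clip in the frame of clip_bay between -0.005 and 0.005 m and z of float_clip in the frame of clip_bay below 0.004 m and angle between float_clip's own z axis and vertical below 0.1 rad and angle between the x axis of float_clip and the x axis of clip_dock, either way round below 0.15 rad and contact force between the fingers and float_clip below 0.1 N and linear speed of float_clip below 0.02 m/s and value of joint clip_lever above 1.3 rad and value of joint round_lever below 0.3 rad); the robot touches nothing.
It fails at once if a dock or lever is loaded with more than 30 N (contact force between any of the arm, the fingers and clip_dock above 30 N or contact force between any of the arm, the fingers and round_dock above 30 N).
It fails at once if the round dock's lever is pressed down (value of joint round_lever above 0.5 rad).
It fails at once if a bystander is moved more than 30 mm (distance of any of housing, mug, carabiner, compass, rinse, weight from where it was at the start of the episode above 0.03 m).
It also fails if it takes over 64 s, if anything falls off the work surface, if the arm or the gripper's body presses on something with over 40 N, if the wrist force passes 120 N, or if a joint passes its speed limit or range.

## Working session

There is one attempt and no reset: what is moved stays moved. The work goes in short steps, Python scripts to look and compute and a tool call to move; the robot and the scene stay as the last step left them, time stands still between calls to the robot, and variables do not carry over. Pictures are saved under pics/ and viewed, at most 10 in all, crops included, and the job is handed in when it is done.

Besides the shell and the picture viewer there is one more tool, called after ">>>" as name(argument=value, ...) on one line, values as JSON. move_arm: Moves the arm, as the interface text tells. Shift numbers are shares of 0.02 m and turn numbers shares of 6 degrees, none past 1 either way. Its arguments: {"type":"object","properties":{"plan":{"type":"array"},"grip_force":{"type":"number"}},"required":["plan"]}

```bash
mkdir -p pics; python3 - <<'E'
from workcell import observe, grab_frame
import cv2,pickle
d={}
for n in("scene","top"):
    f=grab_frame(n);d[n]=f
    cv2.imwrite(f"pics/{n}0.png",f["color"][:,:,::-1]);print(n,f["intrinsics"],f["position"],f["orientation"])
pickle.dump(d,open("f0.pkl","wb"))
s=observe();print(s)
E
```

```text
scene [[525.6126424    0.         276.43168374]
 [  0.         525.6126424  210.18829847]
 [  0.           0.           1.        ]] [1.77750447 0.25851916 1.12987354] [-2.26921877  0.0192302   1.7514838 ]
top [[413.98011518   0.         283.88796182]
 [  0.         413.98011518 210.12305948]
 [  0.           0.           1.        ]] [0.35495663 0.00516223 1.08373562] [-2.98410883 -0.02361377 -1.54418362]
{'clock': 0.1, 'qpos': array([-1.21821293,  0.52197425, -0.03630043,  1.59996027,  0.02121621,
        1.02110826, -0.11278457]), 'qd': array([-0.00092791, -0.00244346, -0.00075457, -0.00101814, -0.00040874,
        0.00050845, -0.00060401]), 'joint_efforts': array([ 4.21094024e-03, -9.28476405e+01,  1.98488005e+00, -3.70539808e+01,
        1.82522507e-02,  5.32694175e-03, -8.24612101e-06]), 'position': array([0.25635987, 0.56966109, 0.23076791]), 'tool_rot': array([-3.14053267e+00,  1.02426800e-04,  2.71879900e+00]), 'force': array([-0.22688595, -0.01815951,  0.39922617]), 'moment': array([-0.03766102, -0.01338659,  0.00143993]), 'finger_force': 0.0, 'grip_width': 0.08550274806308847}
```

View pics/scene0.png

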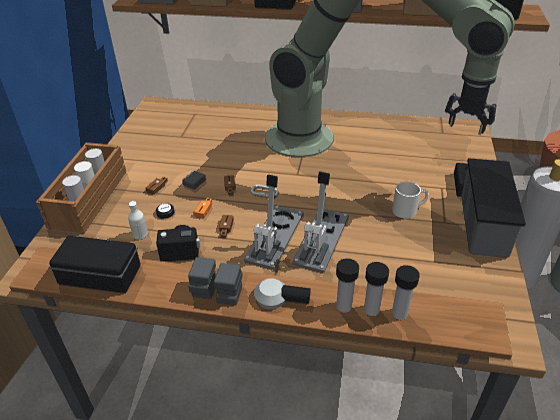

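View pics/top0.png

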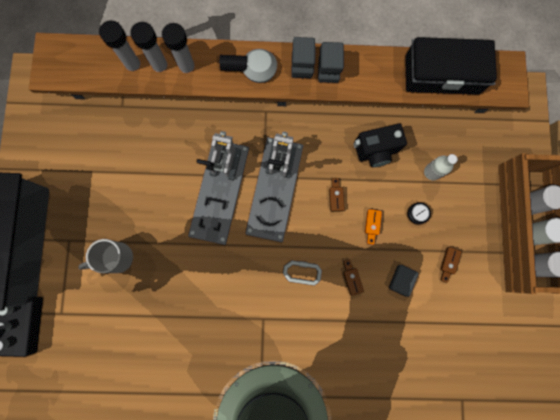

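The scene view shows the orange clip at (203,208) with the round dock at (275,235) and the clip dock at (322,240). In the top view the orange clip is at (373,226), the ring bay's dock at (275,190), and the clip dock at (220,195).

```bash
cat > h.py <<'E'
import numpy as np,cv2
from scipy.spatial.transform import Rotation as Ro
def cam(f):
    return f["intrinsics"],np.array(f["position"]),Ro.from_euler('xyz',f["orientation"]).as_matrix()
def toplane(f,uv,z):
    K,p,R=cam(f);uv=np.atleast_2d(uv).astype(float)
    d=np.c_[uv,np.ones(len(uv))]@np.linalg.inv(K).T@R.T
    return p+d*((z-p[2])/d[:,2])[:,None]
def proj(f,P):
    K,p,R=cam(f);c=(np.atleast_2d(P)-p)@R@K.T
    return c[:,:2]/c[:,2:]
def tri(fs,uvs):
    A=np.zeros((3,3));b=np.zeros(3)
    for f,uv in zip(fs,uvs):
        p=cam(f)[1];d=toplane(f,uv,0)[0]-p;d/=np.linalg.norm(d);M=np.eye(3)-np.outer(d,d);A+=M;b+=M@p
    return np.linalg.solve(A,b)
E
python3 - <<'E'
import pickle;from h import *
d=pickle.load(open("f0.pkl","rb"))
for n in d:
    f=d[n];h=cv2.cvtColor(f["color"],cv2.COLOR_RGB2HSV)
    m=cv2.inRange(h,(5,215,150),(20,255,255))
    k,l,st,c=cv2.connectedComponentsWithStats(m)
    for i in range(1,k):
        if st[i,4]>30:
            cn=cv2.findContours((l==i).astype(np.uint8),cv2.RETR_EXTERNAL,cv2.CHAIN_APPROX_NONE)[0][0][:,0]
            print(n,st[i],c[i]);w=toplane(f,cn,.02)[:,:2];print(cv2.minAreaRect((w*1000).astype(np.float32)))
t=d["top"]["color"][120:255,180:400];s=d["scene"]["color"][165:275,190:350]
a=cv2.resize(t,None,fx=3.6,fy=3.6,interpolation=cv2.INTER_CUBIC);b=cv2.resize(s,None,fx=5,fy=5,interpolation=cv2.INTER_CUBIC)
cv2.imwrite("pics/t1.png",a[:,:,::-1]);cv2.imwrite("pics/s1.png",b[:,:,::-1])
E
```

```text
top [366 209  16  35 355] [372.82535211 224.10422535]
((489.0118103027344, -247.71115112304688), (36.520023345947266, 89.98818969726562), 83.43840789794922)
```

View pics/t1.png

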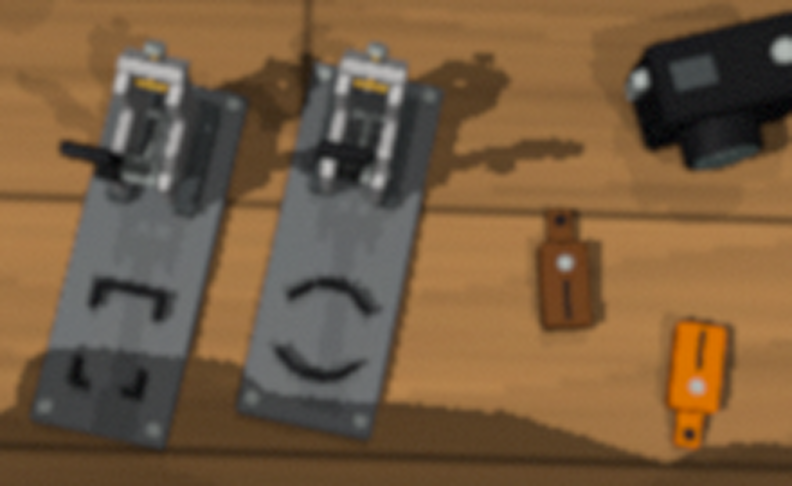

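View pics/s1.png

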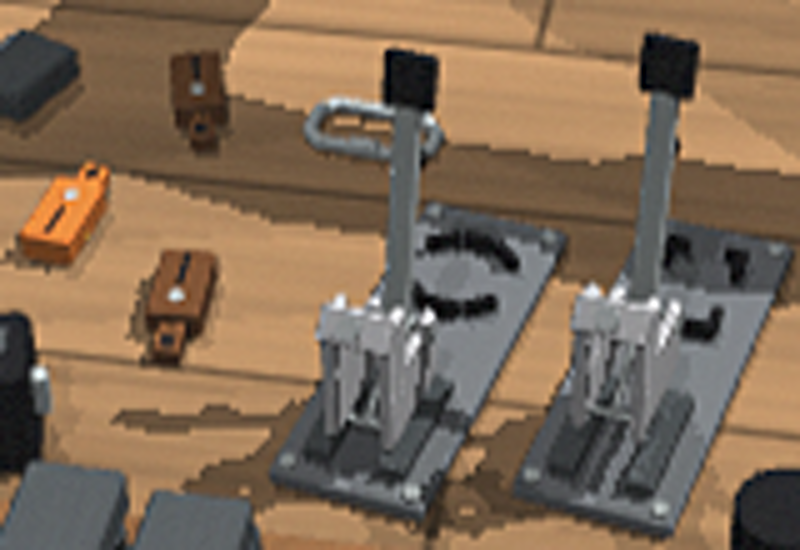

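The crops show the clip dock's front edge at about (34,420)-(163,450) in the top crop, and its lever pad at (669,67) in the scene crop. The orange clip's tail points toward the robot.

```bash
python3 - <<'E'
import pickle;from h import *
d=pickle.load(open("f0.pkl","rb"));T=d["top"];S=d["scene"]
# orange in both views
for n,z in(("top",.02),("scene",.02)):
    f=d[n];h=cv2.cvtColor(f["color"],cv2.COLOR_RGB2HSV)
    m=cv2.inRange(h,(5,190,110),(20,255,255))
    if n=="scene": m[:195]=0;m[225:]=0;m[:,:185]=0;m[:,220:]=0
    k,l,st,c=cv2.connectedComponentsWithStats(m);i=1+np.argmax(st[1:,4])
    cn=cv2.findContours((l==i).astype(np.uint8),0,1)[0][0][:,0]
    print(n,st[i],cv2.minAreaRect((toplane(f,cn,z)[:,:2]*1000).astype(np.float32)))
h=cv2.cvtColor(T["color"],cv2.COLOR_RGB2HSV)
m=(h[...,1]<100).astype(np.uint8);
mm=np.zeros_like(m);mm[170:250,180:250]=m[170:250,180:250]
mm=cv2.morphologyEx(mm,cv2.MORPH_CLOSE,np.ones((5,5)))
k,l,st,c=cv2.connectedComponentsWithStats(mm);i=1+np.argmax(st[1:,4]);b=l==i;print(st[i])
L=[];Rr=[];F=[]
for v in range(190,228):
    u=np.flatnonzero(b[v]);L.append((u[0]-.5,v));Rr.append((u[-1]+.5,v))
for u in range(194,222):
    F.append((u,np.flatnonzero(b[:,u])[-1]+.5))
for nm,P,z in(("L",L,.012),("R",Rr,0),("F",F,0)):
    w=toplane(T,np.array(P),z)[:,:2].astype(np.float32)
    q=cv2.fitLine(w,cv2.DIST_HUBER,0,.002,.01).ravel();print(nm,q,np.degrees(np.arctan2(q[1],q[0])))
# lever pads: dark blobs in scene
hs=cv2.cvtColor(S["color"],cv2.COLOR_RGB2HSV)
for n,hh,r in(("scene",hs,(170,188,314,334)),("scene",hs,(170,190,264,282)),("top",h,(155,172,190,216)),("top",h,(155,172,262,292))):
    sub=(hh[r[0]:r[1],r[2]:r[3],2]<50).astype(np.uint8)
    k,l,st,c=cv2.connectedComponentsWithStats(sub);i=1+np.argmax(st[1:,4]);print(n,st[i]+[r[2],r[0],0,0,0],c[i]+[r[2],r[0]])
E
```

```text
top [365 209  17  36 434] ((488.740966796875, -247.00244140625), (39.78784942626953, 92.17155456542969), 82.68135833740234)
scene [206 199   6  11  16] ((484.4565734863281, -226.8459930419922), (8.803972244262695, 53.70945358276367), 89.93051147460938)
[ 188  170   56   75 2846]
L [ 0.9827037  -0.18518496  0.5244628   0.21783517] -10.671916
R [ 0.98133355 -0.19231337  0.5282153   0.11529527] -11.08782
F [0.19812089 0.9801776  0.43994617 0.1812398 ] 78.5729
scene [318 172  12  13 116] [323.0862069  177.76724138]
scene [267 175  10  12 108] [271.46296296 180.59259259]
top [198 160  17  11  83] [207.74698795 164.24096386]
top [265 155  20  16 139] [275.94244604 162.79856115]
```

>>> move_arm(plan=[[[-0.5,-1,0,0,0,0,1],[-0.5,-1,0,0,0,0,1],[-0.5,-1,0,0,0,0,1],[-0.5,-1,0,0,0,0,1],[-0.5,-1,0,0,0,0,1],[-0.5,-1,0,0,0,0,1],[-1,-1,0,0,0,0,1],[-1,-1,0,0,0,0,1],[-1,-1,0,0,0,0,1],[-1,-1,0,0,0,0,1]]])

```text
clock: 1.1
position: [0.3022, 0.3289, 0.2312]
tool_rot: [-3.141, -0.0, 2.719]
force: [0.3, 0.1, -0.2]
grip_width: 0.0855
finger_force: 0.0
```

```bash
python3 - <<'E'
import pickle;from h import *
d=pickle.load(open("f0.pkl","rb"));T=d["top"];S=d["scene"]
print("lipmid",toplane(T,(212.9,213.6),.024))
print("pad",tri((S,T),((323.1,177.8),(205,163))))
a=np.array([.9816,-.1908,0]);b=np.array([.5091,.1699,0])
for hz in(.05,.06,.07,.084):
    P=b+a*.0757+[0,0,hz+.1614]; print(hz,proj(S,P),proj(T,P))
for n,P in(("screwFL",(192,232.5)),("screwFR",(222.5,239)),("BR",(244.7,148.6))): print(n,toplane(T,P,.013))
c=np.radians(-7);R=np.array([[np.cos(c),-np.sin(c)],[np.sin(c),np.cos(c)]])
q=np.array([[32,18],[32,-18],[-32,-18],[-32,18],[-58,9],[-58,-9]])/1000
for n,dz in(("S",.022),):
    im=cv2.resize(S["color"][190:225,180:230],None,fx=12,fy=12,interpolation=cv2.INTER_CUBIC)[:,:,::-1].copy()
    for p,z in zip(q,[.022]*4+[.014]*2):
        w=R@p+[.5018,-.2489];u=(proj(S,[*w,z])[0]-[180,190]+.5)*12;cv2.circle(im,tuple(int(x) for x in u),4,(255,0,0),-1)
    cv2.imwrite("pics/c.png",im)
E
```

```text
lipmid [[0.50926111 0.1674012  0.024     ]]
pad [0.58293006 0.15621585 0.24459257]
0.05 [[322.19178465 187.24436327]] [[207.64489872 166.95897067]]
0.06 [[322.32083471 184.456305  ]] [[206.90433083 165.74331259]]
0.07 [[322.45099838 181.64418785]] [[206.14704284 164.50020809]]
0.084 [[322.63512599 177.66620836]] [[205.05765443 162.71195361]]
screwFL [[0.45992029 0.22021875 0.013     ]]
screwFR [[0.44537275 0.14086468 0.013     ]]
BR [[0.6891456 0.0937207 0.013    ]]
```

View pics/c.png

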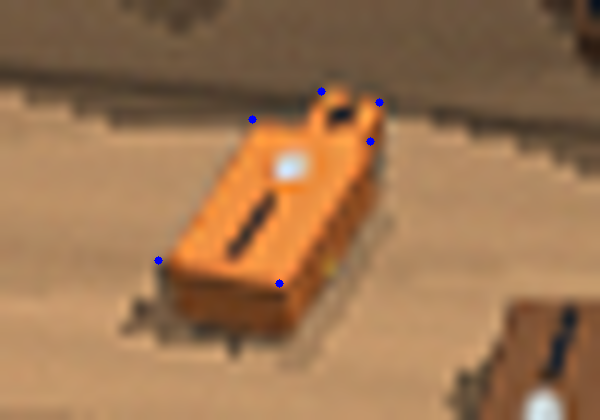

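>>> move_arm(plan=[[[-0.5,-1,0,0,0,-0.4,1],[-0.5,-1,0,0,0,-0.4,1],[-0.5,-1,0,0,0,-0.4,1],[-0.5,-1,0,0,0,-0.4,1],[-0.4,-1,0,0,0,-0.4,1],[-0.4,-1,0,0,0,-0.4,1],[-0.4,-1,0,0,0,-0.3,1],[-0.4,-1,0,0,0,0,1],[-0.3,-1,0,0,0,0,1],[-0.3,-1,0,0,0,0,1]]])

```text
clock: 2.1
position: [0.3334, 0.1144, 0.2313]
tool_rot: [-3.142, -0.0, 3.001]
force: [1.1, 0.0, 0.4]
grip_width: 0.085
finger_force: 0.0
```

The overlay's corners sit within about 0.7 px (about 2 mm) of the clip's edges. That is good enough for a grasp, since the gripper centres it.

>>> move_arm(plan=[[[-0.6,-1,0,0,0,-0.2,0.3],[-0.6,-1,0,0,0,0,0.3],[-0.6,-1,0,0,0,0,0.3],[-0.6,-1,0,0,0,0,0.3],[-0.6,-1,0,0,0,0,0.3],[-0.6,-1,0,0,0,0,0.3],[-0.6,-1,0,0,0,0,0.3],[-0.6,-1,0,0,0,0,0.3],[-0.6,-1,0,0,0,0,0.3],[-0.6,-1,0,0,0,0,0.3]]])

```text
clock: 3.1
position: [0.4286, -0.0986, 0.2312]
tool_rot: [-3.142, -0.0, 3.023]
force: [-0.2, 1.3, 0.4]
grip_width: 0.056
finger_force: 0.0
```

>>> move_arm(plan=[[[-0.6,-1,0.6,0,-0.3,0,0.3],[-0.6,-1,0.6,0,-0.3,0,0.3],[-0.6,-1,0.6,0,-0.3,0,0.3],[-0.6,-1,0.6,0,-0.3,0,0.3],[-0.6,-1,0.6,0,-0.3,0,0.3],[-0.6,-1,0.6,0,-0.2,0,0.3],[-0.3,-0.5,0.6,0,0,0,0.3],[0,0,0.6,0,0,0,0.3],[0,0,0,0,0,0,0.3],[0,0,0,0,0,0,0.3]]])

```text
clock: 4.1
position: [0.4995, -0.2364, 0.1426]
tool_rot: [3.141, 0.177, 3.023]
force: [0.2, -0.5, 0.2]
grip_width: 0.0555
finger_force: 0.0
```

>>> move_arm(plan=[[[0.12,-0.2,0.7,0,0,0,0.3],[0.12,-0.2,0.7,0,0,0,0.3],[0.12,-0.17,0.7,0,0,0,0.3],[0.12,0,0.7,0,0,0,0.3],[0.12,0,0.7,0,0,0,0.3],[0.12,0,0.7,0,0,0,0.3],[0.12,0,0.7,0,0,0,0.3],[0.12,0,0.6,0,0,0,0.3],[0,0,0,0,0,0,0.3],[0,0,0,0,0,0,0.3]]])

```text
clock: 5.1
position: [0.4989, -0.2487, 0.031]
tool_rot: [3.141, 0.178, 3.022]
force: [0.5, -0.1, 0.2]
grip_width: 0.0555
finger_force: 0.0
```

```bash
python3 - <<'E'
from workcell import *
from h import *
import pickle
f=grab_frame("top");s=grab_frame("scene");pickle.dump((f,s),open("f1.pkl","wb"))
a=cv2.resize(f["color"][180:260,330:430],None,fx=4,fy=4,interpolation=2);b=cv2.resize(s["color"][160:240,160:260],None,fx=4,fy=4,interpolation=2)
cv2.imwrite("pics/g1.png",np.hstack([a,b])[:,:,::-1])
print(observe()["position"])
E
```

```text
[ 0.49931697 -0.24872578  0.03159574]
```

View pics/g1.png

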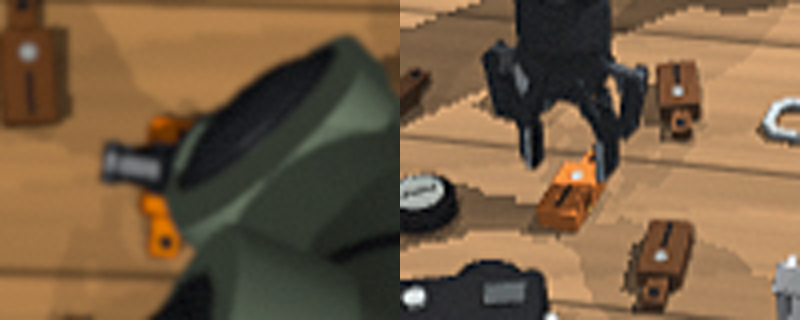

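The fingers straddle the orange body around its middle, so I'm going down and gripping.

>>> move_arm(grip_force=40, plan=[[[0.11,0,0.63,0,0,0,0.3],[0.11,0,0.63,0,0,0,0.3],[0,0,0,0,0,0,0.3],[0,0,0,0,0,0,-1],[0,0,0,0,0,0,-1],[0,0,0,0,0,0,-1],[0,0,0,0,0,0,-1],[0,0,0,0,0,0,-1],[0,0,0,0,0,0,-1],[0,0,0,0,0,0,-1]]])

```text
clock: 6.2
position: [0.4992, -0.2485, 0.0055]
tool_rot: [-3.142, 0.178, 3.023]
force: [0.1, -0.2, -0.6]
grip_width: 0.0348
finger_force: 40.2
```

>>> move_arm(plan=[[[-0.17,0,-1,0,0,0,-1],[-0.17,0,-1,0,0,0,-1],[-0.17,0,-1,0,0,0,-1],[-0.17,0,-1,0,0,0,-1],[0.5,0.5,-1,0,0,0,-1],[0.5,1,-1,0,0,0,-1],[0.6,1,-0.2,0,0,0,-1],[0.6,1,-0.1,0,0,0,-1],[0.3,1,-0.1,0,0,0,-1],[0,1,0,0,0,0,-1]]])

```text
clock: 7.2
position: [0.4534, -0.1316, 0.1252]
tool_rot: [3.141, 0.178, 3.022]
force: [0.6, -0.4, -1.1]
grip_width: 0.0352
finger_force: 40.2
```

>>> move_arm(plan=[[[0,1,0,0,0,0,-1],[0,1,0,0,0,0,-1],[0,1,0,0,0,0,-1],[0,1,0,0,0,0,-1],[0,1,0,0,0,0,-1],[0,1,0,0.02,0,0.1,-1],[0,1,0,0.02,0,0.1,-1],[0,1,0,0.02,0,0.1,-1],[0,1,0,0.02,0,0.1,-1],[0,1,0,0.02,0,0.1,-1]]])

```text
clock: 8.2
position: [0.4801, 0.0668, 0.125]
tool_rot: [-3.141, 0.178, 2.969]
force: [-0.3, 0.8, -1.1]
grip_width: 0.0354
finger_force: 40.2
```

>>> move_arm(plan=[[[0,0.9,0,0.03,0,0.18,-1],[0,0.9,0,0,0,0,-1],[-0.1,0.9,0,0,0,0,-1],[-0.1,0.9,0,0,0,0,-1],[-0.1,0.9,0,0,0,0,-1],[-0.1,0.75,0.07,0,0,0,-1],[0.12,0,0.7,0,0,0,-1],[0.12,0,0.7,0,0,0,-1],[0.12,0,0.7,0,0,0,-1],[0,0,0,0,0,0,-1]]])

```text
clock: 9.2
position: [0.5074, 0.1672, 0.0809]
tool_rot: [-3.139, 0.176, 2.95]
force: [-0.3, -0.5, 0.3]
grip_width: 0.0349
finger_force: 40.2
```

```bash
python3 - <<'E'
from workcell import *
from h import *
import pickle
f=grab_frame("top");s=grab_frame("scene");pickle.dump((f,s),open("f2.pkl","wb"))
a=cv2.resize(f["color"][170:250,170:270],None,fx=4,fy=4,interpolation=2);b=cv2.resize(s["color"][180:260,280:380],None,fx=4,fy=4,interpolation=2)
cv2.imwrite("pics/g2.png",np.hstack([a,b])[:,:,::-1])
o=observe();print(o["position"],o["tool_rot"])
E
```

```text
[0.50813001 0.16725144 0.08241401] [-3.14038516  0.17776595  2.94973793]
```

View pics/g2.png

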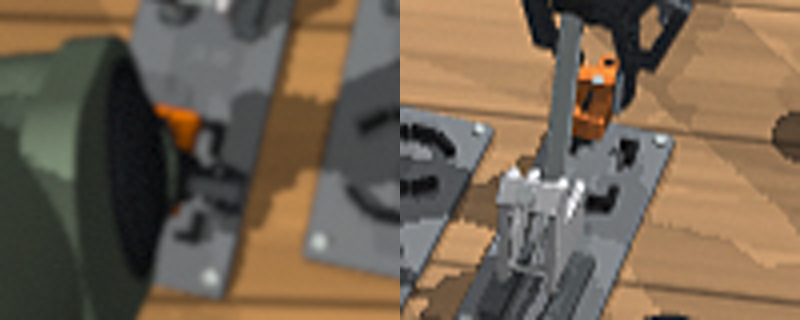

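The right-hand lips are visible in the top view, at (210,140) and (190,225) in the left panel. The held clip's front corner is at about (195,107) in that panel, and its top is visible at (600,90) in the scene panel. I'll measure the clip against the bay within the same camera.

```bash
python3 - <<'E'
from h import *
import pickle
d=pickle.load(open("f0.pkl","rb"));f,s=pickle.load(open("f2.pkl","rb"))
y=np.radians(-11);a=np.array([np.cos(y),np.sin(y)]);n=np.array([-a[1],a[0]]);D=np.c_[a,n]
def comps(F,r,m,z,mn):
    sub=np.zeros(m.shape,np.uint8);sub[r[0]:r[1],r[2]:r[3]]=m[r[0]:r[1],r[2]:r[3]]
    k,l,st,c=cv2.connectedComponentsWithStats(sub)
    for i in range(1,k):
        if st[i,4]>=mn:
            q=np.argwhere(l==i)[:,::-1];w=toplane(F,q,z)[:,:2]@D*1000
            print(st[i],"along",w[:,0].min().round(1),w[:,0].max().round(1),"lat",w[:,1].min().round(1),w[:,1].max().round(1))
V=lambda F:cv2.cvtColor(F["color"],cv2.COLOR_RGB2HSV)
print("lips top");comps(d["top"],(195,233,198,232),V(d["top"])[...,2]<42,.024,6)
print("lips scene");comps(d["scene"],(208,240,318,346),V(d["scene"])[...,2]<38,.024,6)
org=lambda F:(cv2.inRange(V(F),(3,170,70),(22,255,255))>0)
print("clip top");comps(f,(185,230,205,232),org(f)&(V(f)[...,2]>130),.0985,3)
print("clip scene");comps(s,(190,220,318,340),org(s)&(V(s)[...,2]>90),.0985,6)
E
```

```text
lips top
[206 198  20  10  53] along 488.4 506.9 lat 236.5 287.5
[199 219   6   9  34] along 427.6 448.2 lat 275.2 290.3
[214 223   7   8  36] along 427.9 448.3 lat 236.0 250.3
lips scene
[323 212   5   7  21] along 430.7 461.4 lat 240.6 257.1
[335 215   5   7  21] along 431.8 461.1 lat 279.9 294.4
[327 227   7   6  24] along 491.9 518.5 lat 275.6 294.5
clip top
[209 196  11   8  39] along 486.2 499.9 lat 242.6 267.8
clip scene
[323 194  12  21 120] along 424.2 523.8 lat 245.4 284.2
```

>>> move_arm(plan=[[[0.08,0.1,0,0,0,0,-1],[0.09,0,0.5,0,0,0,-1],[0.09,0,0.5,0,0,0,-1],[0.09,0,0.5,0,0,0,-1],[0.09,0,0.5,0,0,0,-1],[0.07,0,0.4,0,0,0,-1],[0,0,0,0,0,0,-1],[0,0,0,0,0,0,-1],[0,0,0,0,0,0,-1],[0,0,0,0,0,0,-1]]])

```text
clock: 10.3
position: [0.5071, 0.1697, 0.0336]
tool_rot: [-3.141, 0.179, 2.95]
force: [0.5, 0.3, -0.9]
grip_width: 0.0348
finger_force: 40.2
```

```bash
python3 - <<'E'
from workcell import *
from h import *
import pickle
f=grab_frame("top");s=grab_frame("scene");pickle.dump((f,s),open("f3.pkl","wb"))
a=cv2.resize(f["color"][180:240,195:245],None,fx=8,fy=8,interpolation=2);b=cv2.resize(s["color"][190:250,305:355],None,fx=8,fy=8,interpolation=2)
cv2.imwrite("pics/g3.png",np.hstack([a,b])[:,:,::-1])
o=observe();p=o["position"];print(p,o["tool_rot"],o["force"],p[:2]@[.9816,-.1908],p[:2]@[.1908,.9816])
E
```

```text
[0.50703553 0.16976734 0.03353972] [-3.14115541  0.17847306  2.95014363] [ 0.96384773  0.37398875 -0.93848416] 0.4653144694023726 0.26338599960191283
```

View pics/g3.png

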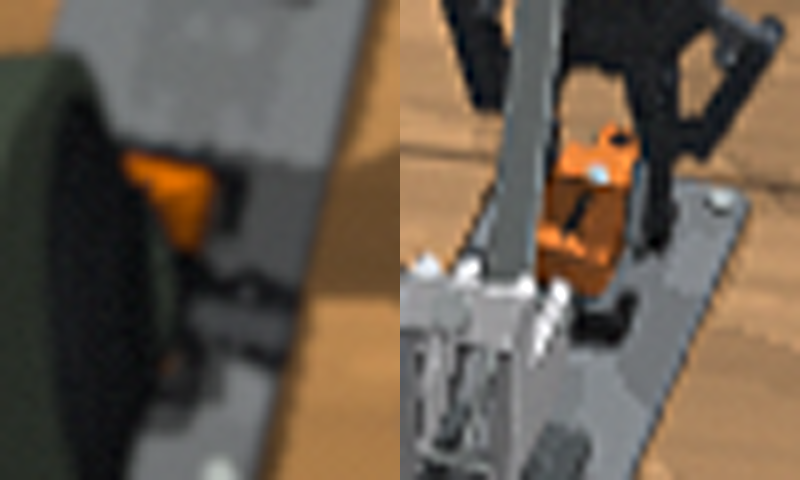

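The clip's front edge, at about (165,155) in the top panel, lines up just inside the rear lip, and its sides are between the lips. I'm lowering it slowly.

>>> move_arm(plan=[[[0.03,0,0.1,0,0,0,-1],[0.02,0,0.1,0,0,0,-1],[0.02,0,0.1,0,0,0,-1],[0.02,0,0.1,0,0,0,-1],[0.02,0,0.1,0,0,0,-1],[0.02,0,0.1,0,0,0,-1],[0,0,0,0,0,0,-1],[0,0,0,0,0,0,-1],[0,0,0,0,0,0,-1],[0,0,0,0,0,0,-1]]])

```text
clock: 11.4
position: [0.5065, 0.1697, 0.021]
tool_rot: [-3.141, 0.178, 2.95]
force: [-0.4, 1.0, -0.3]
grip_width: 0.0352
finger_force: 40.2
```

>>> move_arm(plan=[[[0.02,0,0.08,0,0,0,-1],[0.01,0,0.06,0,0,0,-1],[0,0,0,0,0,0,-1],[0,0,0,0,0,0,0],[0,0,0,0,0,0,0.2],[0,0,0,0,0,0,0.3],[0,0,0,0,0,0,0.3],[0,0,0,0,0,0,0.3],[0,0,0,0,0,0,0.3],[0,0,0,0,0,0,0.3]]])

```text
clock: 12.4
position: [0.5064, 0.1697, 0.0181]
tool_rot: [-3.141, 0.178, 2.95]
force: [-0.5, -0.4, 0.3]
grip_width: 0.0557
finger_force: 0.0
```

>>> move_arm(plan=[[[0,0,-0.5,0,0,0,0.3],[0,0,-1,0,0,0,0.3],[0,0,-1,0,0,0,0.3],[0,0,-1,0,0,0,0.3],[0.5,0,-1,0,0,0,0.3],[1,0,-1,0,0,0,0.3],[1,0,-1,0,0,0,-1],[1,0,-1,0,0,0,-1],[1,0,-1,0,0,0,-1],[1,0,-1,0,0,0,-1]]])

```text
clock: 13.4
position: [0.3659, 0.1966, 0.1863]
tool_rot: [-3.141, 0.177, 2.949]
force: [-0.7, 0.7, 0.8]
grip_width: 0.0
finger_force: 0.0
```

```bash
python3 - <<'E'
from workcell import *
from h import *
import pickle
f=grab_frame("top");s=grab_frame("scene");pickle.dump((f,s),open("f4.pkl","wb"))
a=cv2.resize(f["color"][130:250,170:270],None,fx=4,fy=4,interpolation=2);b=cv2.resize(s["color"][150:270,270:370],None,fx=4,fy=4,interpolation=2)
cv2.imwrite("pics/g4.png",np.hstack([a,b])[:,:,::-1])
o=observe();print(o["position"])
E
```

```text
[0.36456028 0.19876155 0.18680724]
```

View pics/g4.png

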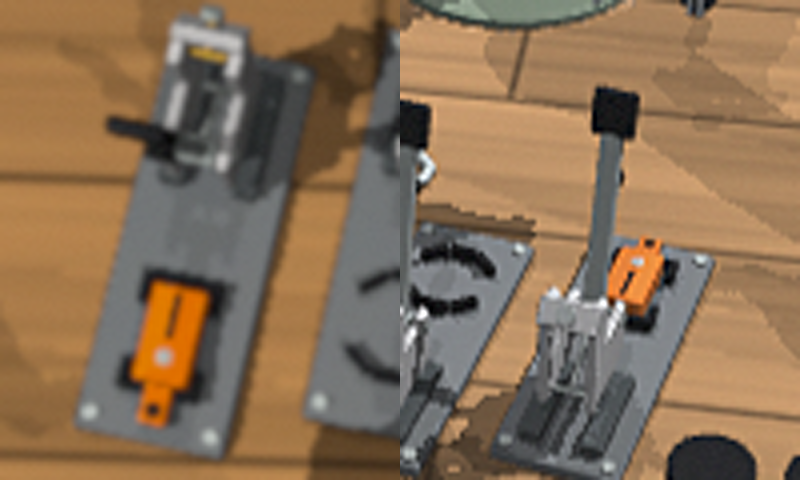

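The orange clip is seated flat between the lips, tail to the front, with its centre at about (172,335) in the top panel. The lever is up, with its pad at about (615,112) in the scene panel. I'm going over and behind the lever next.

>>> move_arm(plan=[[[-1,0,-1,0,0.34,0,-1],[-1,0,-1,0,0.34,0,-1],[-1,0,-1,0,0.34,0,-1],[-1,0,-1,0,0.34,0,-1],[-1,0,-1,0,0.34,0,-1],[-0.5,0,-1,0,0,0,-1],[-1,0,-0.5,0,0,0,-1],[-1,0,0,0,0,0,-1],[-1,0,0,0,0,0,-1],[0,0,0,0,0,0,-1]]])

```text
clock: 14.5
position: [0.5247, 0.1653, 0.3253]
tool_rot: [-3.14, 0.001, 2.948]
force: [-0.5, 0.1, -0.8]
grip_width: -0.0001
finger_force: 0.0
```

>>> move_arm(plan=[[[-1,0,0,0,0,0,-1],[-1,0,0,0,0,0,-1],[-1,0,0,0,0,0,-1],[-1,0,0,0,0,0,-1],[-1,0,0,0,0,0,-1],[-0.8,0,0.6,0,0,0,-1],[0,0,1,0,0,0,-1],[0,0,1,0,0,0,-1],[0,0,1,0,0,0,-1],[0,0,0.4,0,0,0,-1]]])

```text
clock: 15.5
position: [0.6358, 0.1443, 0.2438]
tool_rot: [-3.14, -0.002, 2.949]
force: [-0.9, 0.7, 1.2]
grip_width: 0.0006
finger_force: 0.0
```

```bash
python3 - <<'E'
import numpy as np
H=(.5777,.082)
for ph in(78,70,60,50,40,30,20,15,10,7,4,2,1):
    p=np.radians(ph);r=.165+.005*(1-ph/78)
    c=np.array([H[0]-r*np.cos(p)+.005*np.sin(p),H[1]+r*np.sin(p)+.005*np.cos(p)])
    print(ph,round(1.361-p,3),(c+[.011,0]).round(4))
E
```

```text
78 -0.0 [0.5593 0.2444]
70 0.139 [0.5368 0.2392]
60 0.314 [0.51   0.2284]
50 0.488 [0.4853 0.213 ]
40 0.663 [0.4637 0.1935]
30 0.837 [0.4456 0.1704]
20 1.012 [0.4319 0.1444]
15 1.099 [0.4267 0.1306]
10 1.186 [0.4228 0.1163]
7 1.239 [0.421  0.1076]
4 1.291 [0.4197 0.0988]
2 1.326 [0.4191 0.0929]
1 1.344 [0.4189 0.09  ]
```

>>> move_arm(plan=[[[0.75,0,0.06,0,0,0,-1],[0.75,0,0.06,0,0,0,-1],[0.75,0,0.06,0,0,0,-1],[0.75,0,0.06,0,0,0,-1],[0.67,0,0.27,0,0,0,-1],[0.67,0,0.27,0,0,0,-1],[0.62,0,0.38,0,0,0,-1],[0.62,0,0.38,0,0,0,-1],[0.54,0,0.49,0,0,0,-1],[0.54,0,0.49,0,0,0,-1]]])

```text
clock: 16.5
position: [0.5059, 0.17, 0.1956]
tool_rot: [3.141, 0.001, 2.95]
force: [2.1, -0.8, -0.1]
grip_width: 0.0001
finger_force: 0.7
```

```bash
python3 - <<'E'
from workcell import *
from h import *
s=grab_frame("scene")
cv2.imwrite("pics/g5.png",cv2.resize(s["color"][110:270,250:410],None,fx=3.7,fy=3.7,interpolation=2)[:,:,::-1])
o=observe();p=o["position"];print(p,p[:2]@[.9816,-.1908],p[:2]@[.1908,.9816],o["force"])
E
```

```text
[0.50392253 0.17023669 0.1941163 ] 0.4621691963319307 0.263252757072262 [ 0.93564822  0.58489536 -2.01972972]
```

View pics/g5.png

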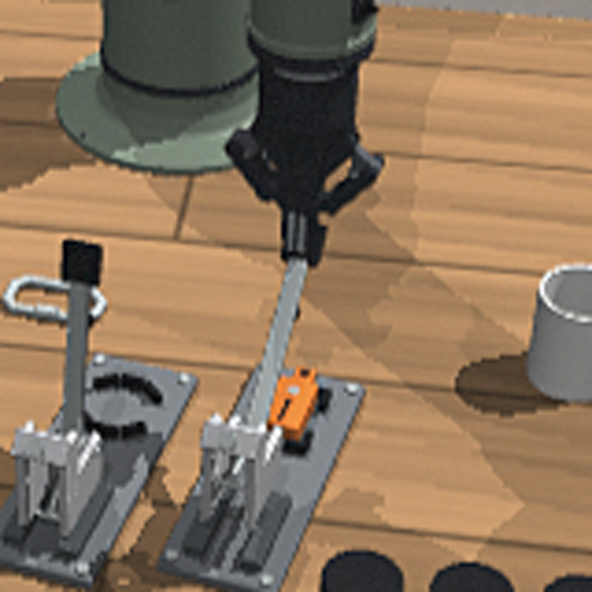

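The fingers hold the lever at about 40°, with contact on the pad at (300,250). The clip is still seated, so I'm continuing along the arc.

>>> move_arm(plan=[[[0.28,0,0.4,0,0,0,-1],[0.28,0,0.4,0,0,0,-1],[0.28,0,0.4,0,0,0,-1],[0.23,0,0.43,0,0,0,-1],[0.23,0,0.43,0,0,0,-1],[0.23,0,0.43,0,0,0,-1],[0.11,0,0.35,0,0,0,-1],[0.11,0,0.35,0,0,0,-1],[0.11,0,0.35,0,0,0,-1],[0.11,0,0.35,0,0,0,-1]]])

```text
clock: 17.55
position: [0.4674, 0.1773, 0.1169]
tool_rot: [-3.141, 0.001, 2.95]
force: [1.3, 0.3, 1.4]
grip_width: 0.0001
finger_force: 1.0
```

>>> move_arm(plan=[[[0.02,0,0.08,0,0,0,-1],[0.02,0,0.08,0,0,0,-1],[0.02,0,0.08,0,0,0,-1],[0.01,0,0.08,0,0,0,-1],[0.01,0,0.08,0,0,0,-1],[0,0,0.08,0,0,0,-1],[0,0,0.08,0,0,0,-1],[0,0,0,0,0,0,-1],[0,0,0,0,0,0,-1],[0,0,0,0,0,0,-1]]])

```text
clock: 18.55
position: [0.4657, 0.1777, 0.1062]
tool_rot: [-3.141, 0.0, 2.95]
force: [-1.5, -0.7, 2.1]
grip_width: 0.0
finger_force: 1.1
```

>>> move_arm(plan=[[[0,0,0.05,0,0,0,-1],[0,0,0.05,0,0,0,-1],[0,0,0.05,0,0,0,-1],[0,0,0.05,0,0,0,-1],[0,0,0,0,0,0,-1],[0,0,0,0,0,0,-1],[0,0,0,0,0,0,-1],[0,0,0,0,0,0,-1],[0,0,0,0,0,0,-1],[0,0,0,0,0,0,-1]]])

```text
clock: 19.55
position: [0.4657, 0.1777, 0.1022]
tool_rot: [-3.141, 0.0, 2.95]
force: [0.5, -0.1, -0.3]
grip_width: 0.0
finger_force: 0.0
```

```bash
python3 - <<'E'
from workcell import *
from h import *
s=grab_frame("scene");c=s["color"]
H=np.array([.5777,.263]);a=np.array([.9816,-.1908]);n=np.array([.1908,.9816])
def P(al,la,z):w=al*a+la*n;return [*w,z]
print("rest pad px",c[174:182:2,323].tolist())
for ph in(12,9,6,3):
    p=np.radians(ph);o=[]
    for r in(.05,.08,.11,.13,.145):
        u=proj(s,P(H[0]-r*np.cos(p)+.005*np.sin(p),H[1],.082+r*np.sin(p)+.005*np.cos(p)))[0].round(1);o.append((u.tolist(),c[int(round(u[1])),int(round(u[0]))].tolist()))
    print(ph,o)
# gray bar trace: columns by row
g=c.astype(int)
sat=g.max(2)-g.min(2)
for v in range(190,246,3):
    row=[(u) for u in range(300,345) if sat[v,u]<25 and 70<g[v,u].mean()<190]
    print(v,(row[0],row[-1],len(row)) if row else None,end="; ")
for i in range(3):
    o=observe();print(o["force"],o["finger_force"])
E
```

```text
rest pad px [[29, 30, 30], [28, 29, 33], [25, 28, 27], [1, 12, 22]]
12 [([321.8, 214.7], [217, 225, 225]), ([324.8, 207.3], [193, 198, 197]), ([327.7, 200.0], [135, 110, 87]), ([329.7, 195.2], [38, 40, 42]), ([331.1, 191.7], [87, 90, 93])]
9 [([321.9, 215.2], [217, 225, 225]), ([324.9, 208.1], [223, 232, 235]), ([327.8, 201.2], [99, 102, 99]), ([329.7, 196.6], [102, 106, 105]), ([331.1, 193.3], [68, 70, 71])]
6 [([321.9, 215.7], [210, 220, 220]), ([324.9, 209.0], [211, 220, 221]), ([327.8, 202.4], [87, 95, 101]), ([329.7, 198.1], [89, 95, 96]), ([331.1, 194.9], [44, 43, 43])]
3 [([321.9, 216.3], [210, 220, 220]), ([324.9, 209.9], [207, 217, 217]), ([327.8, 203.7], [94, 100, 100]), ([329.7, 199.6], [93, 97, 96]), ([331.1, 196.6], [93, 96, 95])]
190 (331, 334, 3); 193 (330, 333, 2); 196 (330, 334, 5); 199 (329, 334, 4); 202 (328, 330, 3); 205 (326, 331, 5); 208 (320, 321, 2); 211 (300, 336, 10); 214 (300, 343, 16); 217 (300, 344, 13); 220 (314, 344, 12); 223 (306, 344, 15); 226 (305, 343, 23); 229 (304, 342, 29); 232 (305, 340, 29); 235 (304, 339, 34); 238 (304, 338, 33); 241 (303, 337, 34); 244 (301, 335, 33); [ 0.44333779 -0.78153272  0.06194282] 0.0
[ 0.44333779 -0.78153272  0.06194282] 0.0
[ 0.44333779 -0.78153272  0.06194282] 0.0
```

The lever bar shows at the expected down position, so contact is intact. I keep pressing in small steps.

>>> move_arm(plan=[[[0,0,0.05,0,0,0,-1],[0,0,0.05,0,0,0,-1],[0,0,0.05,0,0,0,-1],[0,0,0.05,0,0,0,-1],[0,0,0,0,0,0,-1],[0,0,0,0,0,0,-1],[0,0,0,0,0,0,-1],[0,0,0,0,0,0,-1],[0,0,0,0,0,0,-1],[0,0,0,0,0,0,-1]]])

```text
clock: 20.6
position: [0.4657, 0.1777, 0.0982]
tool_rot: [-3.141, 0.0, 2.95]
force: [0.5, -0.6, 1.0]
grip_width: 0.0002
finger_force: 0.0
```

>>> move_arm(plan=[[[0,0,0.05,0,0,0,-1],[0,0,0.05,0,0,0,-1],[0,0,0.05,0,0,0,-1],[0,0,0,0,0,0,-1],[0,0,0,0,0,0,-1],[0,0,0,0,0,0,-1],[0,0,0,0,0,0,-1],[0,0,0,0,0,0,-1],[0,0,0,0,0,0,-1],[0,0,0,0,0,0,-1]]])

```text
clock: 21.6
position: [0.4657, 0.1777, 0.0952]
tool_rot: [-3.141, 0.0, 2.95]
force: [-1.6, -0.2, 2.5]
grip_width: 0.0001
finger_force: 0.9
```

>>> move_arm(plan=[[[0,0,0.05,0,0,0,-1],[0,0,0.05,0,0,0,-1],[0,0,0,0,0,0,-1],[0,0,0,0,0,0,-1],[0,0,0,0,0,0,-1],[0,0,0,0,0,0,-1],[0,0,0,0,0,0,-1],[0,0,0,0,0,0,-1],[0,0,0,0,0,0,-1],[0,0,0,0,0,0,-1]]])

```text
clock: 22.6
position: [0.4657, 0.1776, 0.0932]
tool_rot: [-3.141, 0.0, 2.95]
force: [-0.3, -0.0, 1.3]
grip_width: -0.0002
finger_force: 1.0
```

>>> move_arm(plan=[[[0,0,0.05,0,0,0,-1],[0,0,0.05,0,0,0,-1],[0,0,0.05,0,0,0,-1],[0,0,0,0,0,0,-1],[0,0,0,0,0,0,-1],[0,0,0,0,0,0,-1],[0,0,0,0,0,0,-1],[0,0,0,0,0,0,-1],[0,0,0,0,0,0,-1],[0,0,0,0,0,0,-1]]])

```text
clock: 23.6
position: [0.4656, 0.1777, 0.0902]
tool_rot: [-3.141, -0.0, 2.95]
force: [-2.2, 1.2, 5.1]
grip_width: -0.0002
finger_force: 2.7
```

```bash
python3 - <<'E'
from workcell import *
from h import *
s=grab_frame("scene");c=s["color"].astype(int);sat=c.max(2)-c.min(2)
for v in range(186,212,2):print(v,[(u,c[v,u].mean().astype(int)) for u in range(320,342) if sat[v,u]<28])
o=observe();print(o["force"],o["moment"],o["finger_force"],o["position"])
E
```

```text
186 [(328, np.int64(48)), (329, np.int64(22)), (330, np.int64(26)), (331, np.int64(26)), (332, np.int64(28)), (333, np.int64(27)), (334, np.int64(29)), (335, np.int64(31)), (336, np.int64(29)), (337, np.int64(34)), (338, np.int64(30)), (339, np.int64(25)), (340, np.int64(23)), (341, np.int64(29))]
188 [(329, np.int64(12)), (330, np.int64(49)), (331, np.int64(72)), (332, np.int64(39)), (333, np.int64(73)), (334, np.int64(44)), (335, np.int64(34)), (336, np.int64(25)), (337, np.int64(35)), (340, np.int64(57)), (341, np.int64(41))]
190 [(329, np.int64(19)), (330, np.int64(61)), (331, np.int64(100)), (332, np.int64(20)), (333, np.int64(100)), (334, np.int64(84)), (335, np.int64(20)), (336, np.int64(24)), (337, np.int64(29))]
192 [(329, np.int64(17)), (330, np.int64(80)), (331, np.int64(94)), (332, np.int64(27)), (333, np.int64(102)), (334, np.int64(71)), (335, np.int64(24)), (336, np.int64(23)), (337, np.int64(27))]
194 [(329, np.int64(19)), (330, np.int64(80)), (331, np.int64(75)), (332, np.int64(37)), (333, np.int64(99)), (334, np.int64(62)), (335, np.int64(25)), (336, np.int64(26)), (
[... 927 characters left out ...]
, np.int64(160)), (328, np.int64(159)), (329, np.int64(142)), (330, np.int64(146)), (331, np.int64(97))]
208 [(320, np.int64(165)), (321, np.int64(183)), (325, np.int64(209)), (326, np.int64(214)), (327, np.int64(213)), (328, np.int64(218)), (329, np.int64(231)), (330, np.int64(136)), (331, np.int64(39))]
210 [(320, np.int64(112)), (321, np.int64(169)), (322, np.int64(138)), (323, np.int64(124)), (324, np.int64(207)), (325, np.int64(216)), (326, np.int64(213)), (327, np.int64(212)), (328, np.int64(224)), (329, np.int64(145)), (331, np.int64(12)), (332, np.int64(44))]
[-2.69347094  0.64222704  5.03545785] [0.14047108 0.5982689  0.01263847] 2.7097745932769612 [0.46557174 0.17770548 0.09019854]
```

The force is now rising to 5 N, so the catch is engaging.

>>> move_arm(plan=[[[0,0,0.05,0,0,0,-1],[0,0,0.05,0,0,0,-1],[0,0,0.05,0,0,0,-1],[0,0,0,0,0,0,-1],[0,0,0,0,0,0,-1],[0,0,0,0,0,0,-1],[0,0,0,0,0,0,-1],[0,0,0,0,0,0,-1],[0,0,0,0,0,0,-1],[0,0,0,0,0,0,-1]]])

```text
clock: 24.65
position: [0.4655, 0.1778, 0.0877]
tool_rot: [-3.141, -0.0, 2.95]
force: [-7.5, 0.1, 21.2]
grip_width: -0.0001
finger_force: 10.6
```

>>> move_arm(plan=[[[0,0,-0.05,0,0,0,-1],[0,0,-0.05,0,0,0,-1],[0,0,0,0,0,0,-1],[0,0,0,0,0,0,-1],[0,0,0,0,0,0,-1],[0,0,0,0,0,0,-1],[0,0,0,0,0,0,-1],[0,0,0,0,0,0,-1],[0,0,0,0,0,0,-1],[0,0,0,0,0,0,-1]]])

```text
clock: 25.65
position: [0.4656, 0.1777, 0.0894]
tool_rot: [-3.141, -0.0, 2.95]
force: [-4.2, -1.0, 9.5]
grip_width: 0.0001
finger_force: 5.3
```

>>> move_arm(plan=[[[0,0,-0.05,0,0,0,-1],[0,0,-0.1,0,0,0,-1],[0,0,-0.1,0,0,0,-1],[0,0,-0.1,0,0,0,-1],[0,0,-0.15,0,0,0,-1],[0,0,0,0,0,0,-1],[0,0,0,0,0,0,-1],[0,0,0,0,0,0,-1],[0,0,0,0,0,0,-1],[0,0,0,0,0,0,-1]]])

```text
clock: 26.65
position: [0.4656, 0.1776, 0.0991]
tool_rot: [-3.141, -0.0, 2.95]
force: [-0.1, 0.6, 0.5]
grip_width: -0.0001
finger_force: 0.0
```

```bash
python3 - <<'E'
from workcell import *
from h import *
import pickle
s=grab_frame("scene");c=s["color"].astype(int);pickle.dump(s,open("f6.pkl","wb"))
for v in range(188,210,2):print(v,c[v,322:342].mean(1).astype(int).tolist())
o=observe();print(o["force"],o["finger_force"],o["position"])
E
```

```text
188 [148, 146, 146, 146, 147, 137, 111, 15, 64, 98, 30, 88, 95, 22, 24, 26, 104, 124, 117, 119]
190 [149, 152, 149, 149, 155, 159, 75, 12, 69, 98, 20, 97, 80, 21, 26, 33, 94, 114, 121, 117]
192 [151, 153, 157, 157, 158, 164, 106, 24, 80, 89, 26, 99, 68, 25, 32, 35, 34, 30, 81, 122]
194 [141, 143, 142, 141, 142, 151, 98, 19, 72, 65, 38, 100, 71, 27, 34, 39, 36, 51, 134, 126]
196 [134, 140, 135, 139, 141, 151, 2, 17, 86, 85, 63, 117, 121, 22, 35, 34, 42, 125, 125, 122]
198 [129, 129, 128, 128, 129, 134, 115, 71, 98, 90, 133, 197, 196, 6, 6, 36, 128, 143, 142, 121]
200 [144, 144, 134, 127, 133, 133, 112, 93, 90, 92, 173, 191, 116, 140, 140, 140, 137, 134, 135, 135]
202 [145, 143, 146, 146, 139, 110, 92, 90, 92, 157, 199, 107, 131, 132, 133, 133, 134, 132, 133, 133]
204 [132, 135, 136, 135, 116, 101, 99, 102, 198, 200, 105, 132, 133, 132, 135, 134, 138, 134, 135, 135]
206 [138, 137, 136, 144, 236, 154, 158, 229, 204, 63, 130, 127, 127, 127, 124, 123, 126, 126, 126, 133]
208 [186, 123, 140, 230, 213, 214, 218, 213, 93, 27, 146, 136, 131, 130, 131, 133, 131, 132, 148, 146]
[-0.90636588  0.14976038 -0.25704517] 0.0 [0.46565808 0.17763168 0.09911887]
```

>>> move_arm(plan=[[[0,0,-0.2,0,0,0,-1],[0,0,-0.2,0,0,0,-1],[0,0,-0.3,0,0,0,-1],[0,0,-0.3,0,0,0,-1],[0,0,-0.3,0,0,0,-1],[0,0,-0.3,0,0,0,-1],[0,0,-0.4,0,0,0,-1],[0,0,0,0,0,0,-1],[0,0,0,0,0,0,-1],[0,0,0,0,0,0,-1]]])

```text
clock: 27.7
position: [0.4656, 0.1777, 0.139]
tool_rot: [-3.141, -0.0, 2.95]
force: [-0.8, 0.4, -0.4]
grip_width: 0.0001
finger_force: 0.0
```

```bash
python3 - <<'E'
from workcell import *
from h import *
import pickle
s=grab_frame("scene");c=s["color"].astype(int);c0=pickle.load(open("f6.pkl","rb"))["color"].astype(int)
for v in range(180,210,2):print(v,c[v,322:342].mean(1).astype(int).tolist())
print("bar diff",abs(c-c0).mean(2)[200:212,320:340].mean(1).round(1))
o=observe();print(o["force"],o["finger_force"],o["position"])
E
```

```text
180 [136, 135, 137, 138, 138, 139, 147, 35, 26, 100, 67, 45, 99, 55, 25, 23, 51, 129, 123, 120]
182 [157, 157, 158, 139, 131, 134, 139, 91, 51, 94, 53, 57, 96, 41, 18, 40, 117, 128, 124, 125]
184 [149, 150, 151, 151, 154, 135, 126, 115, 114, 94, 32, 60, 92, 66, 82, 124, 120, 116, 116, 117]
186 [152, 152, 153, 152, 152, 156, 156, 121, 119, 119, 122, 124, 122, 121, 118, 119, 117, 117, 116, 117]
188 [147, 143, 145, 143, 148, 147, 148, 146, 138, 124, 116, 118, 119, 115, 115, 115, 115, 114, 117, 117]
190 [145, 136, 136, 137, 138, 148, 136, 144, 94, 17, 28, 45, 51, 89, 87, 109, 109, 112, 119, 115]
192 [139, 141, 143, 141, 142, 146, 148, 98, 28, 37, 41, 40, 40, 39, 40, 42, 37, 33, 80, 123]
194 [144, 141, 143, 143, 144, 152, 98, 28, 31, 33, 35, 33, 40, 43, 42, 41, 35, 52, 133, 126]
196 [147, 150, 141, 141, 140, 148, 1, 31, 157, 201, 165, 145, 143, 28, 41, 38, 43, 136, 132, 129]
198 [141, 143, 141, 141, 143, 132, 103, 117, 225, 212, 213, 221, 208, 0, 6, 34, 125, 143, 140, 141]
200 [141, 142, 142, 143, 140, 140, 150, 232, 214, 203, 207, 205, 114, 138, 143, 139, 136, 132, 133, 132]
202 [146, 144, 143, 143, 141, 143, 224, 173, 177, 181, 188, 104, 131, 133, 134, 133, 132, 132, 133, 147]
204 [134, 136, 135, 134, 141, 193, 177, 177, 183, 195, 106, 130, 134, 134, 136, 135, 135, 136, 136, 151]
206 [139, 141, 137, 141, 193, 181, 175, 184, 204, 64, 131, 127, 126, 125, 124, 126, 126, 125, 126, 141]
208 [190, 125, 137, 202, 188, 188, 193, 191, 96, 28, 144, 134, 134, 130, 132, 132, 133, 131, 148, 147]
bar diff [25.7 25.  19.4 17.5 15.6  8.8  7.8  9.9  7.8  1.8  1.2  1.4]
[ 0.16666155 -0.60764866  0.5205828 ] 0.0 [0.46553729 0.17761633 0.13893662]
```

The pad is now in clear view with a gap to the fingers, and it stayed down while the tool rose 40 mm, so the catch holds. I'm retreating and doing a final check.

>>> move_arm(plan=[[[0,0,-1,0,0,0,-1],[0,0,-1,0,0,0,-1],[0,0,-1,0,0,0,-1],[0,0,-1,0,0,0,-1],[0,0.5,-1,0,0,0,-1],[0,1,-0.5,0,0,0,-1],[0,1,0,0,0,0,-1],[0,1,0,0,0,0,-1],[0,1,0,0,0,0,-1],[0,1,0,0,0,0,-1]]])

```text
clock: 28.75
position: [0.4864, 0.2871, 0.2479]
tool_rot: [-3.14, -0.001, 2.95]
force: [-0.9, 0.0, 0.1]
grip_width: -0.0
finger_force: 0.0
```

```bash
python3 - <<'E'
from workcell import *
from h import *
s=grab_frame("scene");t=grab_frame("top")
a=np.array([.9816,-.1908]);n=np.array([.1908,.9816])
for F,nm,r in((s,"scene",(184,202,322,345)),(t,"top",(205,250,185,225))):
    v=cv2.cvtColor(F["color"],cv2.COLOR_RGB2HSV)[...,2][r[0]:r[1],r[2]:r[3]]<48
    k,l,st,c=cv2.connectedComponentsWithStats(v.astype(np.uint8));i=1+np.argmax(st[1:,4]);print(nm,st[i],c[i]+[r[2],r[0]])
    for ph in(.6,2,4,7):
        p=np.radians(ph);w=(.5777-.165*np.cos(p))*a+.263*n
        print(ph,proj(F,[*w,.082+.165*np.sin(p)])[0].round(1))
    h=cv2.cvtColor(F["color"],cv2.COLOR_RGB2HSV);m=cv2.inRange(h,(3,190,90),(20,255,255));r=(190,230,315,345) if nm=="scene" else (195,240,200,232)
    q=np.argwhere(m[r[0]:r[1],r[2]:r[3]])[:,::-1]+[r[2],r[0]]
    w=toplane(F,q,.034)[:,:2]*1000;print("orange",len(q),*[(x.min().round(1),x.max().round(1)) for x in(w@a,w@n)] if len(q) else 0)
o=observe();print(o["force"],o["position"])
E
```

```text
scene [ 6  6 12  9 61] [333.86885246 193.62295082]
0.6 [332.8 195.5]
2 [332.8 194.6]
4 [332.9 193.2]
7 [333.  191.2]
orange 57 (np.float64(427.0), np.float64(509.2)) (np.float64(259.9), np.float64(285.3))
top [ 11  19  13  15 141] [202.02836879 231.80141844]
0.6 [203.1 231.9]
2 [202.8 231.7]
4 [202.5 231.3]
7 [201.9 230.6]
orange 217 (np.float64(410.9), np.float64(500.0)) (np.float64(243.1), np.float64(264.1))
[-0.64809899 -0.70771497 -0.29553616] [0.48625872 0.2887096  0.24750104]
```

```bash
python3 -c "
from workcell import *
print(job_done())"
```

```text
the job is handed in; nothing more can be done
None
```

I put the orange float clip flat in its own bay and let go, then pressed that bay's lever down, and it stayed down when I lifted the arm clear. The highest force I read while pressing was about 21 N. I never went near the round bay's lever or the other gear, and I handed the job in at about 29 s; no verdict came back.

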